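Fit the square-spindle handle to a window sash

ROBOT

A 6-joint arm with a two-finger parallel gripper is mounted at the origin on the work surface. World frame = base frame: x ahead of the robot, y to its left, z up, the work surface at z = 0. Lengths are in m, angles in rad, forces in N, time in s.
With the tool pointing down it reaches from about 0.375 to 0.925 m from the base axis. Payload 5.7 kg.
Tool frame: the origin (TCP) lies at the very end of the fingers, on their centre line; the grasp point (between the pads) lies 19 mm behind it (r.grip_depth is the distance from the TCP to the grasp point, in m); z points along the fingers, y is the line along which they close (so a half turn about z gives the same grasp; the last joint's range is limited). The gripper opens to 85 mm and grips with 20 to 120 N. Pads are 22 mm wide; open, the fingers measure 114 mm over their backs; the gripper's body (76 mm by 85 mm) begins 54 mm behind the grasp point. The pads swing forward as they close: fully open they stand 13 mm farther back than shut.
Start: joints at [1, 0.359, 1.51, -0, 1.272, -0.115], TCP at [0.264, 0.539, 0.231] pointing down, gripper open.
Joint ranges: [-2.97, 2.97], [-1.01, 2.36], [0.21, 2.38], [-0.96, 4.11], [0.2, 2.71], [-2.98, 2.98]. Speed limits (rad/s): [2.39, 2.39, 3.14, 3.14, 3.14, 3.14].

INTERFACE

Orientations are given as [roll, pitch, yaw] about the fixed x, y, z axes, in that order (R = Rz(yaw) Ry(pitch) Rx(roll)).
In Python, from cell import r gives the robot as it stands. The module is installed in compiled form; this text tells all that it offers.
- The arm moves only by the tool carry_out, never from a script. Its argument "moves" is one flat list of numbers, 5 for each row, row after row: the shift along the tool's x, y, z in m, then the turn about the tool's z in degrees, then the opening, from 0 (shut) to 1 (fully open). A call has 1 to 12 rows; each row shifts and turns the commanded pose from where the row before left it, along the tool's axes as they then stand; what a row does not reach is not made up. A row lasts 1/8 s, in which the tool goes at most 62.5 mm and 10.7 degrees, less where a joint would pass 70% of its speed; a pose out of reach is approached as far as the arm can. A call with a gripper value outside its range is refused whole. The fingers move at their own pace and stop on an object; "newtons" is the grip in N (left out, the last holds). Time passes only in rows, so rows that do not move let the fingers close. It gives the time, the measured TCP pose, the force, the opening and the grip force at its end, in the units of the state.
- r.observe(): the state, without advancing time (a new reading comes with each control period).
- r.grab_frame(name): name is "scene" or "top" or "wrist"; returns the picture (480x640x3 uint8, blue, green, red); there is no depth.
- r.calibration(name): a dict with "fx", "fy", "cx", "cy" (pixels), "T" (4x4, takes a point from camera to world coordinates); the wrist camera has in their place "T_tool_cam" (4x4, takes a point from camera to tool coordinates, whose origin is the TCP and whose axes are the flange's). Camera axes: x right, y up, looking along -z (the intrinsics and any distortion apply to the point x, -y, -z); pixel columns grow to the right and rows downward; lengths in m; the calibration is good to about 2 mm. A picture is of the moment at which its call begins: read the wrist's pose just before it. calibration takes no time and is no camera call.
- r.finish_job(): hands the job in; it is judged then, once.
Trained networks look in the newest picture that a camera, given by its name, has taken for a name from the list of things; names that differ only in an ending like _2 or _b are one class to them, and where a whole thing is asked for, a point or a joint stands for the part that bears it (a point fixed in the world has none). Each returns a list of dicts, best first, with "confidence" (0 to 1); they miss things now and then, are a little off and sometimes report something else, mostly with a low value. They report only what shows in the picture. A call takes as long as a camera call. They do not tell look-alikes from the thing itself.
- r.find_in(camera, name): "rect" ([left, top, width, height] in pixels, round what is visible of it).
- r.mark_of(camera, name): "uv" ([column, row] in pixels: a listed point, or the origin of a listed thing).
The state is a dict: "clock": time; "joint_positions": joint angles; "qvel": joint speeds; "joint_efforts": joint torques, N m; "eef_pos": TCP position; "eef_rot": TCP orientation; "contact_force": force on the tool from outside, world axes, zero at the start; "torque": the same for the moment, N m; "gripper_width": finger opening in m; "grasp_force": force on a finger pad.
Only numpy, scipy, OpenCV 4.12 (cv2) and the standard library are available. Lean on these libraries where they do the work, as an engineer would, in place of code of your own. Each camera call takes 0.05 s, during which the arm holds its last target. There are 200 camera calls.

TASK

Fit the window handle to the sash lying on the bench: take it out of the wooden block, feel for the angle at which its square spindle enters the square of the gear in the near stile, and push it gently home, without forcing it, until its base plate lies flat on the sash. Then turn the handle so that its lever lies in line with that stile (pointing either way) and let go. Leave the tin, the bottle and the screwdriver where they are.

Things in the scene. Friction and masses are not known exactly. Their poses are not given: they have to be found in the camera images.
- handle: Aluminium window handle, 180 g, 92 mm high in all, at first standing loosely in the block's round hole. Origin: on the spindle axis at the underside of its base plate (rose, 64 (x) by 30 (y) by 10 mm high); z up, x along the lever towards its free end. A round neck, 18 mm in diameter, from z 10 to 34 mm carries the lever.
- grip (a point): Middle of the lever, right over the spindle axis, 43 mm above the handle's origin. The lever is a flat-sided bar, 16 mm wide (y) and 18 mm high, from 15 mm behind this point to 115 mm ahead of it (x); good to grip across y here.
- spindle_tip (a point): Lower end of the handle's steel spindle, 40 mm below the handle's origin. The spindle is 12 mm square, its sides along the handle's x and y; the last 2 mm taper to 11.6 mm square.
- block: Wooden block, 80 by 80 by 50 mm high, fixed on the bench, with a round hole 24 mm wide in the middle of its top. Origin: centre of its underside.
- sash: Small white window sash, fixed, lying flat on the bench, 60 mm high all over its frame, glazed. Its near stile (70 mm wide, 300 mm long) runs along the body's y axis; the rest of the sash extends 335 mm towards its +x. Origin: underside of the near stile, at mid-length, straight below the hole. z up.
- socket (a point): Centre of the round hole (18 mm wide, 5 mm deep, its rim chamfered by 2 mm) in the top face of the near stile, level with that face, 60 mm above the bench; axes as sash. With the handle fully home its origin is at this point. The gear below is damaged by forcing: the handle must never bear on the sash with more than 60 N.
- gear (a point): Top of the gear's steel follower, under the round hole, 6 mm below the sash's face: 12 mm thick, with a square hole 13 mm wide, open below. It turns about the vertical, both ways, against about 0.12 N m and stays put. Its square starts 10 to 80 degrees off the sash's axes; the angle is not reported and must be felt. The spindle enters within about 5 degrees of it. Axes as sash.
- tin: Steel tin, 84 mm in diameter, 50 mm high, a bystander; it and the block change sides. Origin: centre of its underside.
- polish: Red plastic bottle, 62 mm in diameter, 190 mm high, a bystander. Origin: centre of its underside.
- driver: Screwdriver lying on the bench, a bystander.
Not all that is in view belongs to the job. Of the things like the handle, leave any that is green or red; of the rest the larger one is meant.

How it is judged:
At the end, for the whole second after the job is handed in: The handle is at rest and released with its spindle home in the gear: its base within 4 mm of the hole's centre sideways, its underside within 3 mm of the sash's face, upright within 0.06 rad, and its lever in line with the near stile (either way round) within 0.14 rad (8 degrees) (horizontal distance between handle and socket below 0.004 m and z of handle in the frame of socket below 0.003 m and angle between handle's own z axis and vertical below 0.06 rad and angle between the x axis of handle and the y axis of sash, either way round below 0.14 rad and linear speed of handle below 0.02 m/s); the robot touches nothing.
It fails at once if the handle is forced: it bears on the sash or its gear with more than 60 N (contact force between handle and sash above 60 N).
It fails at once if a bystander (tin, bottle, screwdriver) is moved more than 30 mm (distance of any of tin, polish, driver from where it was at the start of the episode above 0.03 m).
It also fails if it takes over 67 s, if anything falls off the work surface, if the arm or the gripper's body presses on something with over 40 N, if the wrist force passes 120 N, or if a joint passes its speed limit or range.

## Working session

There is one attempt and no reset: what is moved stays moved. The work goes in short steps, Python scripts to look and compute and a tool call to move; the robot and the scene stay as the last step left them, time stands still between calls to the robot, and variables do not carry over. Pictures are saved under pics/ and viewed, at most 10 in all, crops included, and the job is handed in when it is done.

Besides the shell and the picture viewer there is one more tool, called after "Request:" by a JSON object that holds its "op" and its "data", one argument or row to a line. carry_out: Moves the arm, as the interface text tells. Its arguments: {"type":"object","properties":{"moves":{"type":"array"},"newtons":{"type":"number"}},"required":["moves"]}

```bash
mkdir -p pics; cat > h.py <<'E'
import numpy as np, cv2
from cell import r
from scipy.spatial.transform import Rotation as R
def tool():
    s=r.observe(); T=np.eye(4); T[:3,:3]=R.from_euler('xyz',s['eef_rot']).as_matrix(); T[:3,3]=s['eef_pos']; return T
def ray(cam,uv,T=None):
    c=r.calibration(cam); M=c['T'] if 'T' in c else (tool() if T is None else T)@np.array(c['T_tool_cam']); M=np.array(M)
    d=np.array([(uv[0]-c['cx'])/c['fx'],-(uv[1]-c['cy'])/c['fy'],-1]); return M[:3,3],M[:3,:3]@d
def at(cam,uv,z,T=None):
    o,d=ray(cam,uv,T); return o+d*(z-o[2])/d[2]
def proj(cam,p,T=None):
    c=r.calibration(cam); M=c['T'] if 'T' in c else (tool() if T is None else T)@np.array(c['T_tool_cam'])
    q=np.linalg.inv(np.array(M))@np.append(p,1); return [c['cx']+c['fx']*q[0]/-q[2],c['cy']-c['fy']*q[1]/-q[2]]
E
python3 - <<'E'
from h import *
np.set_printoptions(precision=4,suppress=True)
ims=[r.grab_frame(n) for n in('scene','top')]
cv2.imwrite('pics/a.png',ims[0]);cv2.imwrite('pics/b.png',ims[1])
print(r.calibration('top'),r.calibration('wrist'),r.calibration('scene'))
for n,z in(('handle',.05),('grip',.093),('block',0),('sash',0),('socket',.06),('tin',0),('polish',0),('driver',0)):
  for d in r.mark_of('top',n): print(n,d,at('top',d['uv'],z))
  for d in r.mark_of('scene',n): print(' scene',n,d,at('scene',d['uv'],z))
print(r.observe())
E
```

```text
{'fx': 478.60992044252697, 'fy': 478.60992044252697, 'cx': 323.71560586052885, 'cy': 243.0528933447662, 'T': array([[ 0.0187,  0.9944, -0.104 ,  0.31  ],
       [-0.9998,  0.0197,  0.0092,  0.0563],
       [ 0.0112,  0.1038,  0.9945,  1.1536],
       [ 0.    ,  0.    ,  0.    ,  1.    ]])} {'fx': 344.2464679832741, 'fy': 344.2464679832741, 'cx': 318.2401244206182, 'cy': 235.99684234647395, 'T_tool_cam': array([[ 0.0001,  0.96  ,  0.2798,  0.0727],
       [ 1.    ,  0.0002, -0.001 ,  0.0005],
       [-0.001 ,  0.2798, -0.96  , -0.1429],
       [ 0.    ,  0.    ,  0.    ,  1.    ]])} {'fx': 567.4044123009738, 'fy': 567.4044123009738, 'cx': 316.4324138750257, 'cy': 244.3569397010204, 'T': array([[-0.3516, -0.7512,  0.5586,  1.2767],
       [ 0.9361, -0.2864,  0.204 ,  0.3631],
       [ 0.0067,  0.5947,  0.8039,  1.3223],
       [ 0.    ,  0.    ,  0.    ,  1.    ]])}
handle {'uv': [129.2, 257.7], 'confidence': 0.98} [0.3827 0.4929 0.05  ]
handle {'uv': [218.3, 334.4], 'confidence': 0.9} [0.2125 0.2812 0.05  ]
handle {'uv': [243.3, 256.5], 'confidence': 0.8} [0.3906 0.231  0.05  ]
handle
[... 1925 characters left out ...]
'confidence': 0.76} [ 0.657  -0.3766  0.    ]
driver {'uv': [173.8, 150.0], 'confidence': 0.61} [0.6539 0.4194 0.    ]
 scene driver {'uv': [421.6, 380.3], 'confidence': 0.79} [0.6558 0.4164 0.    ]
{'clock': 0.9, 'joint_positions': array([ 0.9999,  0.3588,  1.5104,  0.    ,  1.2725, -0.1151]), 'qvel': array([-0.0005,  0.0011, -0.0019,  0.0014,  0.0004,  0.0003]), 'joint_efforts': array([ -0.0002, -52.7576, -27.9052,  -0.0001,   0.0016,   0.    ]), 'eef_pos': array([0.2641, 0.5387, 0.2313]), 'eef_rot': array([-3.1415, -0.    ,  2.6858]), 'contact_force': array([-0.7784, -0.4477, -1.1864]), 'torque': array([-0.0114,  0.0503, -0.0214]), 'grasp_force': 0.0, 'gripper_width': 0.08527854072030788}
```

View pics/a.png

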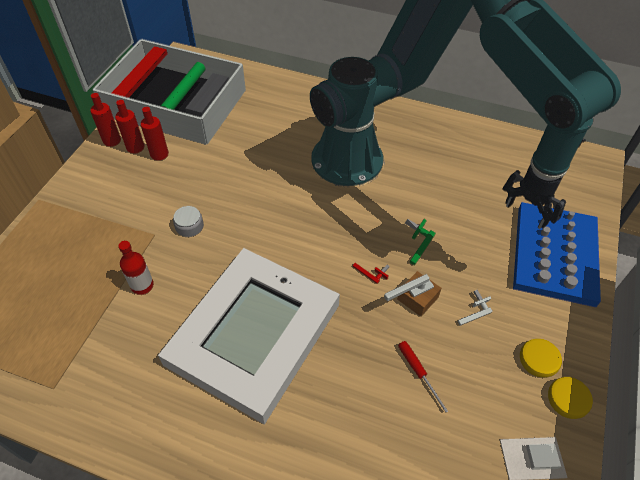

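View pics/b.png

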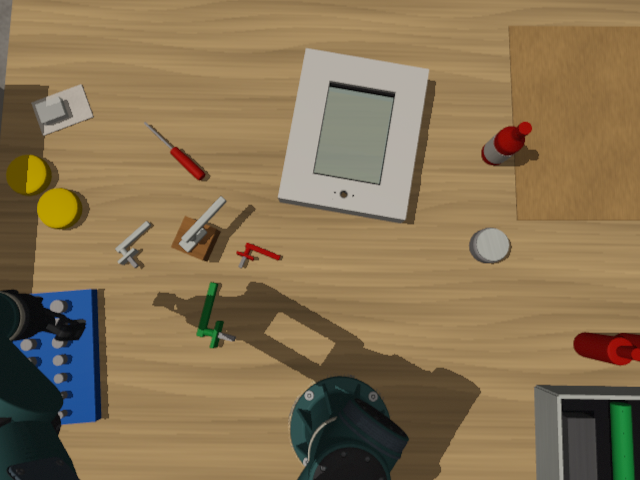

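Candidates in the top picture: grey handle in the block (195,235), smaller grey one lying loose (130,248), red (260,252), green (212,318). I choose the grey one in the block, and check it in one close crop.

```bash
python3 - <<'E'
import cv2
a=cv2.imread('pics/b.png')[185:275,150:270]
cv2.imwrite('pics/c.png',cv2.resize(a,None,fx=6,fy=6,interpolation=cv2.INTER_CUBIC))
E
```

```text
(no output)
```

View pics/c.png

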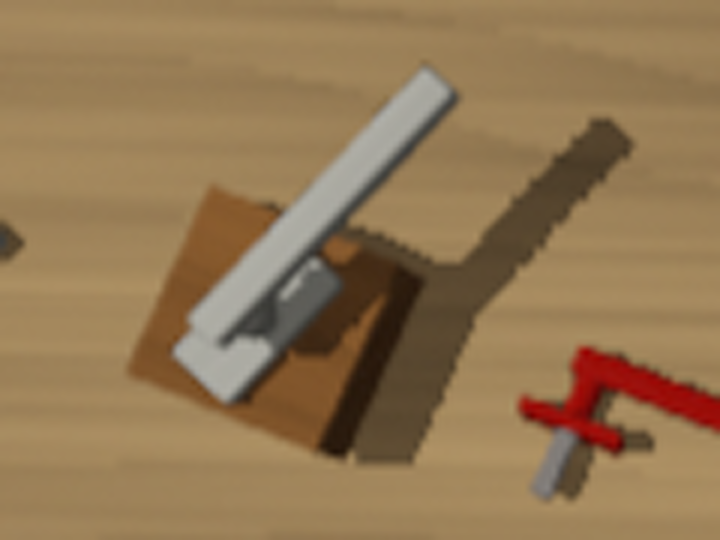

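The crop shows the plain grey handle upright in the block; its lever top runs from (184,241) to (223,198), clearly larger than the loose grey one. It's the one meant.

```bash
cat >> h.py <<'E'
def go(p,yaw):
    "shift in tool axes + turn(deg) from the measured pose; turn mod 180"
    T=tool(); d=T[:3,:3].T@(np.array(p)-T[:3,3]); y=R.from_matrix(T[:3,:3]).as_euler('xyz')[2]
    t=-np.degrees(yaw-y); t=(t+90)%180-90
    return np.round(d,4),round(t,1)
np.set_printoptions(precision=4,suppress=True)
E
python3 - <<'E'
from h import *
a=at('top',(184.3,240.8),.102);b=at('top',(223.3,198.3),.102);d=(b-a)/np.linalg.norm(b-a)
print(a,b,np.linalg.norm(b-a),np.degrees(np.arctan2(d[1],d[0])))
g=a+d*.015;yaw=np.arctan2(d[1],d[0]);print(g,go([g[0],g[1],.22],yaw), r.observe()['joint_positions'])
print('stile: ',[at('top',p,.06) for p in ((278,198),(408,220))])
E
```

```text
[0.4189 0.3538 0.102 ] [0.5157 0.2719 0.102 ] 0.1267697266595886 -40.21942656693419
[0.4304 0.3441 0.102 ] (array([-0.235 , -0.1016,  0.0113]), np.float64(14.1)) [ 0.9999  0.3588  1.5104  0.      1.2725 -0.1151]
stile:  [array([0.5273, 0.1541, 0.06  ]), array([ 0.4819, -0.1478,  0.06  ])]
```

Request:
{"op": "carry_out", "data": {
  "moves": [-0.047,-0.0204,0.002,0,1,-0.047,-0.0204,0.002,0,1,-0.047,-0.0204,0.002,0,1,-0.047,-0.0204,0.002,0,1,-0.047,-0.0204,0.002,0,1,0,0,0,7,1,0,0,0,7,1,0,0,0,0,1,0,0,0,0,1]
}}

```text
clock: 2.02
eef_pos: [0.4301, 0.3438, 0.2213]
eef_rot: [-3.142, 0.0, 2.444]
contact_force: [-0.9, -0.5, 0.2]
gripper_width: 0.0852
grasp_force: 0.0
```

```bash
python3 - <<'E'
from h import *
T=tool();im=r.grab_frame('wrist');cv2.imwrite('pics/d.png',im);np.save('T.npy',T)
print(T)
for n,z in(('grip',.093),('handle',.05),('block',0)):
  for d in r.mark_of('wrist',n): print(n,d,at('wrist',d['uv'],z))
E
```

```text
[[-0.7664  0.6423  0.      0.4301]
 [ 0.6423  0.7664 -0.0001  0.3438]
 [-0.     -0.     -1.      0.2213]
 [ 0.      0.      0.      1.    ]]
grip {'uv': [229.1, 267.7], 'confidence': 0.98} [0.4081 0.2647 0.093 ]
grip {'uv': [457.0, 62.3], 'confidence': 0.66} [0.3998 0.4994 0.093 ]
grip {'uv': [160.2, 42.1], 'confidence': 0.63} [0.2545 0.3464 0.093 ]
grip {'uv': [323.1, 223.5], 'confidence': 0.58} [0.4295 0.35   0.093 ]
handle {'uv': [323.4, 211.6], 'confidence': 0.97} [0.4297 0.351  0.05  ]
handle {'uv': [220.7, 244.5], 'confidence': 0.96} [0.3911 0.2552 0.05  ]
handle {'uv': [114.6, 63.3], 'confidence': 0.83} [0.2219 0.2987 0.05  ]
handle {'uv': [422.7, 59.4], 'confidence': 0.67} [0.3837 0.4961 0.05  ]
```

View pics/d.png

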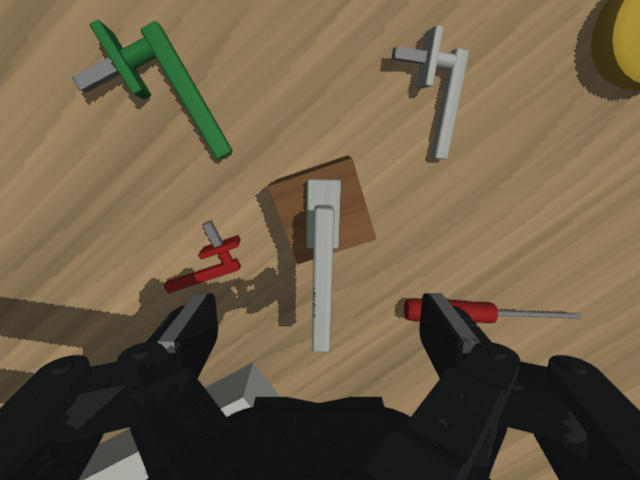

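The wrist view shows the block handle with the lever top from about (324,206) to (321,351), nearly aligned with the tool x axis; the screwdriver and the look-alikes are clear of the fingers.

```bash
python3 - <<'E'
from h import *
a=at('wrist',(324,206.5),.102);b=at('wrist',(321.3,351),.102);d=(b-a)/np.linalg.norm(b-a)
yaw=np.arctan2(d[1],d[0]);g=a+d*.015
print(a,b,np.linalg.norm(b-a),np.degrees(yaw),g,go([g[0],g[1],.079],yaw))
E
```

```text
[0.4178 0.3605 0.102 ] [0.5154 0.2762 0.102 ] 0.12906166571339625 -40.82055537480813 [0.4291 0.3507 0.102 ] (array([0.0052, 0.0047, 0.1423]), np.float64(0.8))
```

Request:
{"op": "carry_out", "data": {
  "moves": [0.0052,0.0047,0.05,0.8,1,0,0,0.05,0,1,0,0,0.042,0,1,0,0,0,0,0.4,0,0,0,0,0.1,0,0,0,0,0,0,0,0,0,0,0,0,0,0,0,0,0,0,0,0,0,0,0,0,0],
  "newtons": 80
}}

```text
clock: 3.48
eef_pos: [0.4302, 0.3511, 0.0811]
eef_rot: [3.139, 0.001, 2.427]
contact_force: [-1.3, -1.4, 6.6]
gripper_width: 0.0141
grasp_force: 78.2
```

Request:
{"op": "carry_out", "data": {
  "moves": [0,0,-0.02,0,0,0,0,-0.04,0,0,0,0,-0.04,0,0,0,0,0,0,0,0,0,0,0,0]
}}

```text
clock: 4.1
eef_pos: [0.4288, 0.3503, 0.1791]
eef_rot: [-3.141, -0.0, 2.427]
contact_force: [-0.9, -0.8, -2.5]
gripper_width: 0.0144
grasp_force: 78.8
```

```bash
python3 - <<'E'
from h import *
T=tool();print(r.observe()['eef_pos'],r.observe()['gripper_width'],r.observe()['contact_force'])
im=r.grab_frame('wrist');cv2.imwrite('pics/e.png',im)
# socket target yaw with 81.5-12.. : lever angle
for y in (81.5,69.5,93.5): print(go([.535,.004,.185],np.radians(y)))
E
```

```text
[0.4288 0.3503 0.1791] 0.014446532345483381 [-0.8992 -0.7602 -2.4897]
(array([-0.3072, -0.1917, -0.0064]), np.float64(57.6))
(array([-0.3072, -0.1917, -0.0064]), np.float64(69.6))
(array([-0.3072, -0.1917, -0.0064]), np.float64(45.6))
```

View pics/e.png

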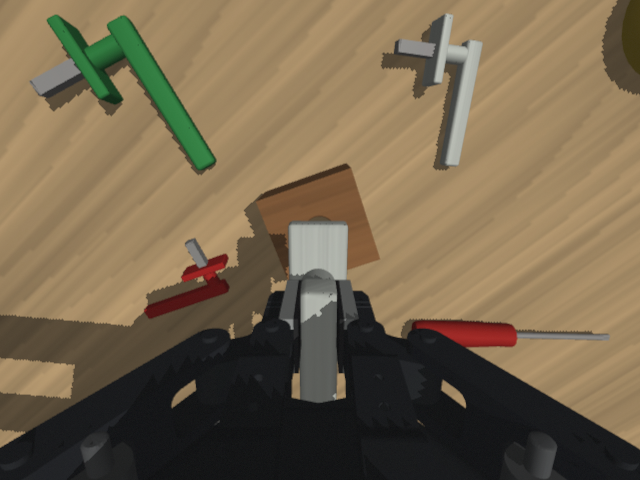

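Handle held: rose's near edge at rows ~223, columns 290–348, centred between the fingers, block hole empty. Flying towards the sash, stopping short to look at the hole.

Request:
{"op": "carry_out", "data": {
  "moves": [-0.049,-0.024,0.001,0,0,-0.049,-0.024,0.001,0,0,-0.049,-0.024,0.001,0,0,-0.049,-0.024,0.001,0,0,-0.049,-0.024,0.001,0,0,-0.049,-0.024,0.001,0,0,-0.049,-0.024,0.001,0,0,-0.049,-0.024,0.001,0,0,0,0,0,0,0,0,0,0,0,0]
}}

```text
clock: 5.4
eef_pos: [0.5983, -0.0509, 0.1696]
eef_rot: [-3.14, -0.004, 2.426]
contact_force: [-0.2, 0.2, -1.4]
gripper_width: 0.0142
grasp_force: 78.7
```

```bash
python3 - <<'E'
from h import *
T=tool();np.save('T.npy',T);im=r.grab_frame('wrist');cv2.imwrite('pics/f.png',cv2.resize(im[20:260,170:490],None,fx=2.4,fy=2.4,interpolation=cv2.INTER_CUBIC))
print(T)
for d in r.mark_of('wrist','socket'): print(d,at('wrist',d['uv'],.06))
print(proj('wrist',[.535,.004,.06]))
# expected rose near edge for nominal hold
for x,y,z in((.032,.015,.021),(.032,-.015,.021),(.032,.015,.031),(.032,-.015,.031)): print(proj('wrist',(T@[x,y,z,1])[:3]))
E
```

```text
[[-0.755   0.6557 -0.0037  0.5983]
 [ 0.6557  0.755   0.0012 -0.0509]
 [ 0.0036 -0.0015 -1.      0.1696]
 [ 0.      0.      0.      1.    ]]
{'uv': [318.3, 128.7], 'confidence': 0.89} [0.5398 0.0012 0.06  ]
{'uv': [318.0, 279.4], 'confidence': 0.17} [ 0.6262 -0.0738  0.06  ]
[np.float64(316.8422459574823), np.float64(120.53180366533134)]
[np.float64(346.49486555243715), np.float64(223.03559294817944)]
[np.float64(285.56756781330006), np.float64(222.92811236852614)]
[np.float64(344.959416186927), np.float64(218.33562602941834)]
[np.float64(287.2971817875864), np.float64(218.23259588992005)]
```

View pics/f.png

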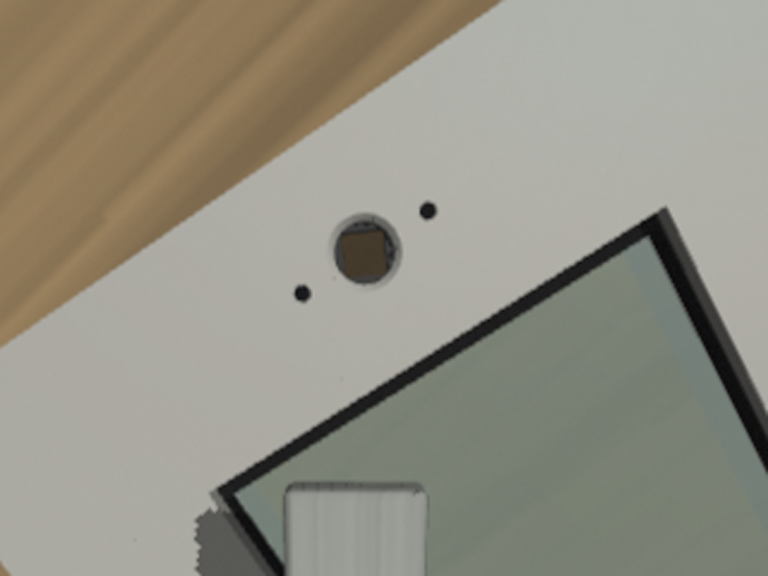

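The hole rim centre is at about (322.5,124) in the wrist picture; the dark square in it appears turned about −4° relative to the tool, i.e. roughly 61° off the stile. That is only a prior; I will feel for it.

```bash
python3 - <<'E'
from h import *
T=np.load('T.npy')
s=at('wrist',(322.5,124.2),.06,T); a=at('wrist',(288.7,224),T[2,3]-.021,T);b=at('wrist',(348.3,224),T[2,3]-.021,T)
rel=(np.linalg.inv(T)@np.append((a+b)/2,1))[:3];print('socket',s,'rose edge mid tool',rel,np.linalg.norm(a-b))
st=(np.linalg.inv(T)@np.append(s,1))[:3];print('socket in tool',st,'shift',st-rel+[.032,0,0])
E
```

```text
socket [0.5393 0.0046 0.06  ] rose edge mid tool [0.0311 0.0004 0.0211] 0.02927599310325084
socket in tool [0.0805 0.0033 0.1099] shift [0.0814 0.0029 0.0888]
```

Request:
{"op": "carry_out", "data": {
  "moves": [0.041,0.0015,0,0,0,0.0415,0.0015,0,0,0,0,0,0,-4.5,0,0,0,0.033,0,0,0,0,0,0,0,0,0,0,0,0]
}}

```text
clock: 6.25
eef_pos: [0.5392, 0.0058, 0.1388]
eef_rot: [-3.141, -0.0, 2.507]
contact_force: [0.8, -0.7, -1.1]
gripper_width: 0.0142
grasp_force: 78.6
```

```bash
python3 - <<'E'
from h import *
im=r.grab_frame('scene');cv2.imwrite('pics/g.png',cv2.resize(im[200:320,220:380],None,fx=5,fy=5,interpolation=cv2.INTER_CUBIC)[:600])
T=tool();print(r.observe()['eef_pos'],[proj('scene',p) for p in ([.535,.004,.06],[.5393,.0046,.06])],'tip exp',proj('scene',(T@[-.0009,0.0004,.071,1])[:3]))
print(r.mark_of('scene','spindle_tip'))
E
```

```text
[0.5398 0.0055 0.1392] [[np.float64(284.75471930169545), np.float64(278.60189097995357)], [np.float64(284.34203124619836), np.float64(279.94653702096315)]] tip exp [np.float64(284.22778954682934), np.float64(278.79860267316883)]
[{'uv': [475.4, 292.2], 'confidence': 0.86}, {'uv': [283.2, 277.6], 'confidence': 0.74}, {'uv': [388.9, 266.5], 'confidence': 0.74}]
```

View pics/g.png

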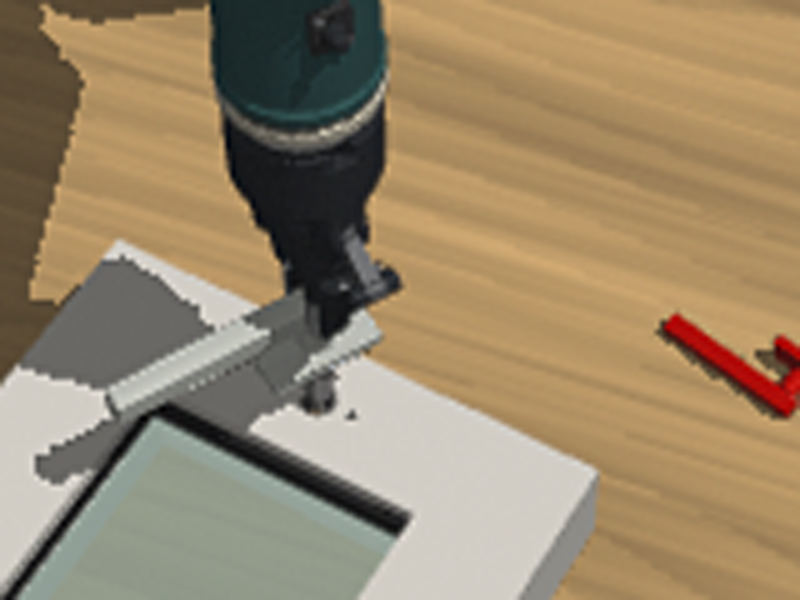

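Scene crop: the spindle tip hangs at about crop (320,385), right over the hole at (320,397). Lowering gently with a small correction.

Request:
{"op": "carry_out", "data": {
  "moves": [0.0009,-0.0019,0.003,0,0,0,0,0.003,0,0,0,0,0.002,0,0,0,0,0.001,0,0,0,0,0.001,0,0,0,0,0,0,0]
}}

```text
clock: 7.1
eef_pos: [0.5377, 0.0041, 0.1283]
eef_rot: [3.142, 0.0, 2.506]
contact_force: [0.4, 0.7, -2.1]
gripper_width: 0.0144
grasp_force: 78.7
```

Request:
{"op": "carry_out", "data": {
  "moves": [0,0,0.001,0,0,0,0,0.001,0,0,0,0,0.001,0,0,0,0,0.001,0,0,0,0,0,0,0]
}}

```text
clock: 7.72
eef_pos: [0.5377, 0.0042, 0.1243]
eef_rot: [3.141, 0.0, 2.506]
contact_force: [0.4, 0.2, -1.3]
gripper_width: 0.0142
grasp_force: 78.7
```

Request:
{"op": "carry_out", "data": {
  "moves": [0,0,0.001,0,0,0,0,0.001,0,0,0,0,0.001,0,0,0,0,0,0,0]
}}

```text
clock: 8.22
eef_pos: [0.5378, 0.0041, 0.1213]
eef_rot: [3.141, 0.0, 2.506]
contact_force: [1.7, 1.3, -2.2]
gripper_width: 0.0144
grasp_force: 78.7
```

Request:
{"op": "carry_out", "data": {
  "moves": [0,0,0.001,0,0,0,0,0.001,0,0,0,0,0.001,0,0,0,0,0.001,0,0,0,0,0,0,0]
}}

```text
clock: 8.85
eef_pos: [0.5377, 0.0041, 0.1173]
eef_rot: [3.141, 0.0, 2.506]
contact_force: [3.0, 1.7, -1.2]
gripper_width: 0.0142
grasp_force: 78.7
```

Request:
{"op": "carry_out", "data": {
  "moves": [-0.0002,0.0005,0.001,0,0,0,0,0.0015,0,0,0,0,0.0015,0,0,0,0,0.0015,0,0,0,0,0.0015,0,0,0,0,0,0,0]
}}

```text
clock: 9.6
eef_pos: [0.5379, 0.0043, 0.11]
eef_rot: [-3.141, -0.0, 2.506]
contact_force: [3.2, -0.4, -2.0]
gripper_width: 0.0142
grasp_force: 78.6
```

Request:
{"op": "carry_out", "data": {
  "moves": [-0.0003,0.0003,0.0015,0,0,0,0,0.0015,0,0,0,0,0.0015,0,0,0,0,0.0015,0,0,0,0,0.0015,0,0,0,0,0.0015,0,0,0,0,0,0,0]
}}

```text
clock: 10.48
eef_pos: [0.5381, 0.0044, 0.101]
eef_rot: [-3.141, -0.0, 2.506]
contact_force: [1.5, -1.1, -3.8]
gripper_width: 0.0142
grasp_force: 78.6
```

Request:
{"op": "carry_out", "data": {
  "moves": [0,0,0.0015,0,0,0,0,0.0015,0,0,0,0,0.0015,0,0,0,0,0.0015,0,0,0,0,0,0,0]
}}

```text
clock: 11.1
eef_pos: [0.5383, 0.0045, 0.0951]
eef_rot: [-3.141, -0.0, 2.506]
contact_force: [0.4, -0.8, -2.4]
gripper_width: 0.0144
grasp_force: 78.7
```

Request:
{"op": "carry_out", "data": {
  "moves": [0,0,0.001,0,0,0,0,0.001,0,0,0,0,0.0005,0,0,0,0,0.0005,0,0,0,0,0,0,0]
}}

```text
clock: 11.72
eef_pos: [0.5383, 0.0045, 0.0923]
eef_rot: [-3.141, -0.0, 2.506]
contact_force: [0.1, -1.1, -1.1]
gripper_width: 0.0142
grasp_force: 78.7
```

Request:
{"op": "carry_out", "data": {
  "moves": [0,0,0.0005,0,0,0,0,0.0005,0,0,0,0,0,0,0]
}}

```text
clock: 12.1
eef_pos: [0.5383, 0.0045, 0.0912]
eef_rot: [-3.141, -0.0, 2.506]
contact_force: [-0.5, -0.0, -2.3]
gripper_width: 0.0144
grasp_force: 78.7
```

Request:
{"op": "carry_out", "data": {
  "moves": [0,0,0.0005,0,0,0,0,0.0003,0,0,0,0,0,0,0]
}}

```text
clock: 12.48
eef_pos: [0.5383, 0.0045, 0.0911]
eef_rot: [-3.141, 0.0, 2.506]
contact_force: [-1.9, -0.9, 5.2]
gripper_width: 0.0141
grasp_force: 79.9
```

Request:
{"op": "carry_out", "data": {
  "moves": [0,0,-0.0006,0,0,0,0,0,5,0,0,0,0,5,0,0,0,0,5,0,0,0,0,5,0,0,0,0,0,0]
}}

```text
clock: 13.22
eef_pos: [0.5392, 0.0046, 0.0912]
eef_rot: [3.14, 0.001, 2.158]
contact_force: [2.6, 0.6, -1.3]
gripper_width: 0.0141
grasp_force: 78.7
```

Request:
{"op": "carry_out", "data": {
  "moves": [0,0,0,5,0,0,0,0,5,0,0,0,0,5,0,0,0,0,5,0,0,0,0,0,0]
}}

```text
clock: 13.85
eef_pos: [0.5398, 0.0046, 0.0912]
eef_rot: [3.139, 0.0, 1.81]
contact_force: [4.8, 2.2, -4.3]
gripper_width: 0.0143
grasp_force: 78.3
```

Request:
{"op": "carry_out", "data": {
  "moves": [0,0,0,5,0,0,0,0,5,0,0,0,0,5,0,0,0,0,5,0,0,0,0,1.8,0,0,0,0,0,0]
}}

```text
clock: 14.6
eef_pos: [0.5405, 0.0044, 0.0913]
eef_rot: [3.138, -0.001, 1.43]
contact_force: [6.3, 1.5, -7.1]
gripper_width: 0.0144
grasp_force: 78.2
```

```bash
python3 - <<'E'
from h import *
s=r.observe();print(s['eef_pos'],s['eef_rot'],s['contact_force'],s['torque'])
im=r.grab_frame('top');cv2.imwrite('pics/h.png',cv2.resize(im[40:240,260:450],None,fx=3,fy=3,interpolation=cv2.INTER_CUBIC))
E
```

```text
[0.5405 0.0044 0.0913] [ 3.1377 -0.0005  1.4302] [ 6.3242  1.5155 -7.0657] [ 0.3687 -1.3984  0.1238]
```

View pics/h.png

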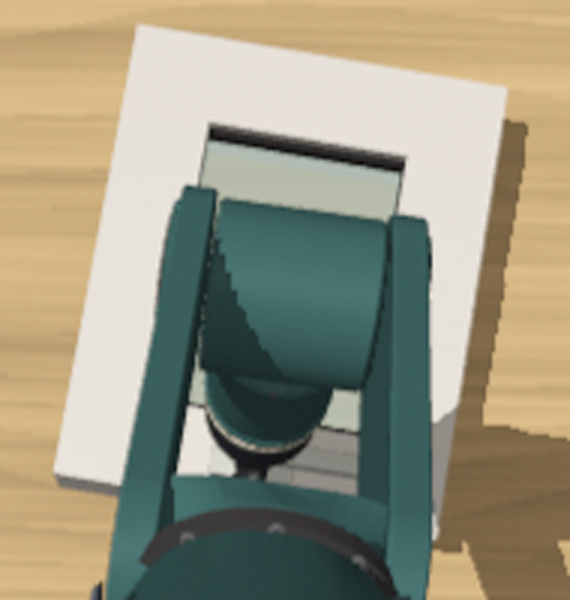

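The arm hides the handle here, but the sash edges confirm the stile runs at about 82°; the tool stands at 81.9°. Letting go and rising to check.

Request:
{"op": "carry_out", "data": {
  "moves": [0,0,0,0,0.3,0,0,0,0,0.6,0,0,0,0,1,0,0,0,0,1,0,0,0,0,1,0,0,-0.03,0,1,0,0,-0.05,0,1,0,0,-0.06,0,1,0,0,0,0,1,0,0,0,0,1]
}}

```text
clock: 15.9
eef_pos: [0.5379, 0.0045, 0.2308]
eef_rot: [-3.141, 0.0, 1.427]
contact_force: [0.3, -0.5, 0.3]
gripper_width: 0.0856
grasp_force: 0.0
```

```bash
python3 - <<'E'
from h import *
T=tool();np.save('T.npy',T);print(T[:3,3]);im=r.grab_frame('wrist');cv2.imwrite('pics/i.png',im)
for n,z in(('handle',.06),('grip',.103)):
  for d in r.mark_of('wrist',n): print(n,d,at('wrist',d['uv'],z,T))
E
```

```text
[0.5379 0.0045 0.2308]
handle {'uv': [321.7, 214.7], 'confidence': 0.77} [0.54   0.0058 0.06  ]
grip {'uv': [319.4, 225.8], 'confidence': 0.76} [0.5379 0.0066 0.103 ]
```

View pics/i.png

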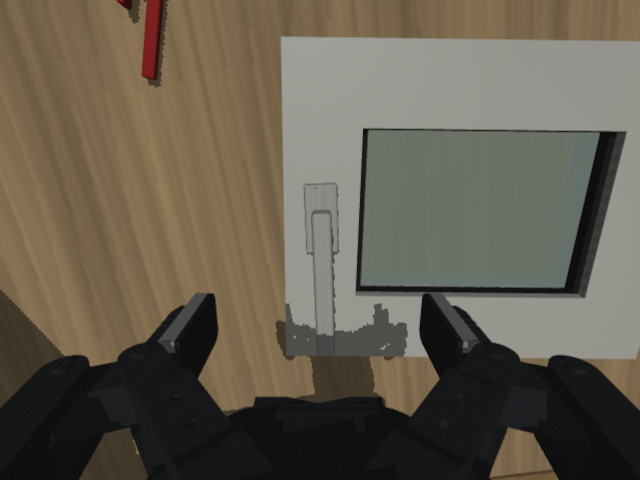

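The handle sits flat on the stile, with its lever from (320,211) to (325,352). The stile edge runs from (281,38) to (287,355), so they are parallel within about 2°, and the gripper is clear.

```bash
python3 -c "
from cell import r
print(r.finish_job())"
```

```text
the job is handed in; nothing more can be done
None
```

The handle is home in the gear with its base plate flat, its lever in line with the near stile to within about 2°, and released; I handed the job in at about 16 s, but no verdict was returned.

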